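# Feel out the hidden release of a pallet lock rail and hold it pressed

## Robot

A 6-joint arm with a two-finger parallel gripper is mounted at the origin on the work surface; the furniture and walls round the work are solid. World frame = base frame: x ahead of the robot, y to its left, z up, the work surface at z = 0. Lengths are in m, angles in degrees, forces in N, time in s.
With the tool pointing down it reaches from about 0.25 to 0.85 m from the base axis. Payload 12.5 kg.
Tool frame: the origin (TCP) lies on the centre line of the jaws, within the pads' length; the fingertips stand 11 mm ahead of it and the grasp point (between the pads) lies 8 mm behind it; z points along the fingers, y is the direction in which the jaws open and shut (so a half turn about z gives the same grasp; the last joint's range is limited). The gripper opens to 93 mm and grips with 3 to 60 N. Pads are 15 mm wide; open, the fingers measure 128 mm over their backs; the gripper's body (75 mm by 188 mm) begins 65 mm behind the grasp point.
Start: joints at [-73.258, 20.094, 94.641, -0, 65.266, -4.847], TCP at [0.202, -0.511, 0.23] pointing down, gripper open.
Joint ranges: [-157.81, 157.81], [-45, 120.19], [0.68, 151.7], [-89.99, 269.99], [4.06, 180], [-164.3, 164.3]. Speed limits (degrees/s): [127.2, 127.2, 159.86, 180, 180, 180].

## Interface

Orientations are given as a 3x3 rotation matrix whose columns are the frame's x, y, z axes.
In Python, from bench import bot, jaws, imaging, ticket gives the robot as it stands. Calls block until the motion is done:
- bot.move_pose(position, orientation): joint-space move of the TCP to a pose.
- bot.line_to(position, v=0.15, frame=None, until_force=None): straight line of the TCP; frame=None keeps the orientation; v is the mean speed in m/s. With until_force (N) it stops when the force on the tool has changed by that much, and returns True; else False.
- bot.move_j(angles): joint-space move.
- jaws.grip(opening): finger opening in m; the grip force is fixed at half the most; returns when the fingers have stopped.
- bot.sleep(seconds).
- bot.ik(position, orientation): joint angles nearest the present ones, or None.
- bot.state(): the state.
- imaging.get_image(name): name is "scene" or "top"; returns a dict with "pixels" (480x640x3 uint8, blue, green, red), "z_map" (480x640 float32, m along the optical axis (not along the pixel's ray), 0 where there is no reading), "K" (3x3 intrinsics, pixels), "k1" (the pictures are not rectified: a ray, as slopes to the right and down, at radius r is drawn at 1 + k1 r^2 times it, then the intrinsics apply), "origin" and "attitude" of the camera in the world. Camera axes: x right, y up, looking along -z (the intrinsics and any distortion apply to the point x, -y, -z); pixel columns grow to the right and rows downward; lengths in m; the calibration is good to about 2 mm. A picture is of the moment at which its call begins.
A pose or a line that the arm cannot do raises bot.MotionError and nothing moves.
- ticket.hand_in(): hands the job in, once; it reports no verdict.
The state is a dict: "t": time; "joint_positions": joint angles; "joint_vel": joint speeds; "effort": joint torques, N m; "tcp_pos": TCP position; "orientation": TCP orientation; "ft_force": force on the tool from outside, world axes, zero at the start; "wrist_torque": the same for the moment, N m; "width": finger opening in m.
Only numpy, scipy, OpenCV 4.12 (cv2) and the standard library are available. Lean on these libraries where they do the work, as an engineer would, in place of code of your own. Each camera call takes 0.05 s, during which the arm holds its last target.

## Task

The pallet lock rail on the bench has a release key hidden in a notch of the black strip in its gutter, and the strip looks the same all along. Rest a fingertip on the strip near one end, slide it along lightly until you feel it give way into the notch, then press the key there all the way down and finish while still holding it down with the fingertip. Nothing is to be grasped, and the parts standing about the rail stay where they are.

Things in the scene. Friction and masses are not known exactly. Their poses are not given: they have to be found in the camera images.
- lock_rail: pallet lock rail, 64x270 mm, fixed on a foot plate 90x270x12 mm, packed up to a height that differs each time. Its origin lies under its centre, 0 to 16 mm above the bench; own y along the rail, x across. An open gutter on top, 48 mm wide, 190 mm long, between walls 8 mm thick and grey end blocks whose tops lie 44 mm above the origin; a brass pin at own y -115 mm rises 8 mm more
- strip_mid (a point): middle of the black strip that is the gutter's floor, 34 mm above the rail's origin and 10 mm below its walls. One notch 48 mm long, as wide as the gutter, is closed by the release key, flush and of the same look. Its centre lies up to 35 mm either way from this point along the rail, new each time, and can only be felt: elsewhere the strip is rigid, the key sinks straight down
- strip_far (a point): point on the face of the black strip, on the gutter's centre line, near the end away from the robot: own y +75 mm of the rail. The strip is always rigid here
- strip_near (a point): the same near the end toward the robot: own y -75 mm of the rail, always rigid
- release_key (a joint): how far the release key is pressed down, m: 0 flush with the strip, 0.012 at its bottom stop. A spring lifts it: it starts to sink at about 1 N and takes about 7 N at the bottom; released, it comes back up flush
- parallel_1: ground steel parallel, a plain pale bar 16x120x24 mm lying beside the rail; origin at the centre of its underside, long along its own y. A bystander, to be left alone
- t_nut_1: black T-nut 32x28x20 mm; origin at the centre of its underside. A bystander, to be left alone
- coupler_2: steel and yellow quick coupler standing upright, 25 mm wide, 65 mm tall; origin at the centre of its underside. A bystander, to be left alone
- tray_bolt_1: black bolt standing on its head, 18 mm wide, 42 mm tall; origin at the centre of its underside. A bystander, to be left alone

How it is judged:
By the outcome, as a careful person would: the job done as asked, in the order asked, and still so for the second after the job is handed in, while the arm keeps its last pose, push and grip.
It also fails if it takes over 67 s, if anything falls off the work surface, if the arm or the gripper's body presses on something with over 40 N, if the wrist force passes 120 N, or if a joint passes its speed limit or range.

## Working session

There is one attempt and no reset: what is moved stays moved. The work goes in short steps, each a Python script; the robot and the scene stay as the last script left them, time stands still between calls to the robot, and variables do not carry over. Pictures are saved under pics/ and viewed, and the job is handed in when it is done.

```bash
mkdir -p pics; ls; python3 - <<'E'
from bench import bot,jaws,imaging
import cv2,numpy as np
for n in("scene","top"):
    d=imaging.get_image(n); cv2.imwrite(f"pics/{n}0.png",d["pixels"]); np.savez(f"{n}0.npz",**d)
    print(n,d["K"],d["k1"],d["origin"],d["attitude"],(d["z_map"]>0).mean())
s=bot.state(); print(s)
E
```

```text
pics
scene [[536.77133456   0.         325.80349142]
 [  0.         536.77133456 246.55824743]
 [  0.           0.           1.        ]] -0.07049894015558561 [-0.1331217   0.00856113  0.62497852] [[-0.48524613  0.56530781 -0.66705568]
 [-0.87434499 -0.30712301  0.37576096]
 [ 0.00755246  0.76557334  0.6433043 ]] 0.9961686197916667
top [[533.88222847   0.         323.91061021]
 [  0.         533.88222847 256.08509479]
 [  0.           0.           1.        ]] 0.029557741198875442 [ 0.27241578 -0.303556    0.88662738] [[ 0.03738874  0.97775584 -0.20638701]
 [-0.99929779  0.03708883 -0.00532334]
 [ 0.00244973  0.20644111  0.97845596]] 0.9960611979166667
{'t': 0.1, 'joint_positions': array([-7.32577925e+01,  2.01205042e+01,  9.46703511e+01, -2.30512556e-03,
        6.52671665e+01, -4.85005461e+00]), 'joint_vel': array([ 0.02219342, -0.05739199, -0.13555294, -0.02480103,  0.09677798,
       -0.04862394]), 'effort': array([ 5.37847682e-04, -4.98026633e+01, -2.85703951e+01,  7.00154761e-02,
        2.38893530e-02, -2.69552299e-05]), 'tcp_pos': array([ 0.20230706, -0.51113668,  0.22918185]), 'orientation': array([[ 9.29820000e-01,  3.68014485e-01, -3.26708518e-04],
       [ 3.68014627e-01, -9.29819506e-01,  9.59217692e-04],
       [ 4.92260521e-05, -1.01213331e-03, -9.99999487e-01]]), 'ft_force': array([ 0.24780006, -0.05634141, -0.06996241]), 'wrist_torque': array([ 0.00478473, -0.03190868, -0.04791983]), 'width': 0.09315990524999077}
```

View pics/scene0.png

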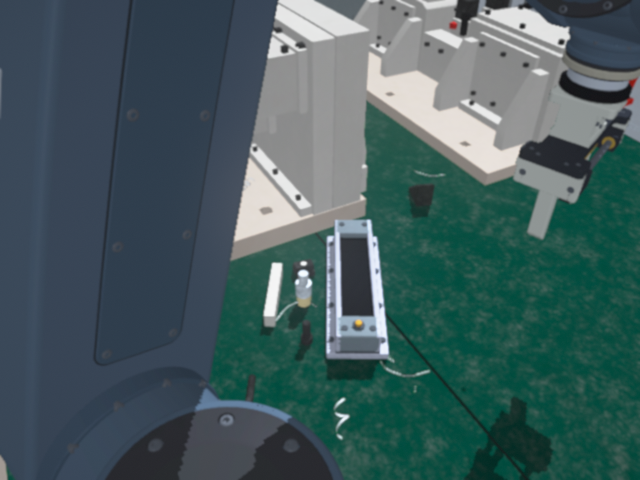

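View pics/top0.png

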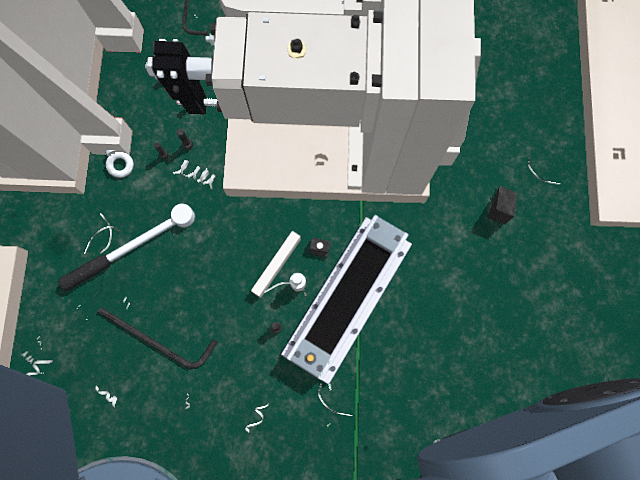

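The top view shows the rail with its brass pin at about (310,358), its far end at about (390,230) and the black strip between them. A white fixture stands just beyond the far end. The parallel, coupler, T-nut and bolt are on the left (robot's +y side).

```bash
cat > h.py <<'E'
import numpy as np,cv2
def rays(d,px):
    px=np.asarray(px,float).reshape(-1,1,2)
    n=cv2.undistortPoints(px,d["K"],np.array([float(d["k1"]),0,0,0,0])).reshape(-1,2)
    c=np.c_[n[:,0],-n[:,1],-np.ones(len(n))]
    return c@d["attitude"].T
def onplane(d,px,z):
    r=rays(d,px); o=d["origin"]; return o+r*((z-o[2])/r[:,2])[:,None]
def cloud(d):
    v,u=np.mgrid[:480,:640]; r=rays(d,np.c_[u.ravel(),v.ravel()])
    return (d["origin"]+r*d["z_map"].reshape(-1,1)).reshape(480,640,3)
E
python3 - <<'E'
from h import *
for n in("top","scene"):
    d=dict(np.load(n+"0.npz")); P=cloud(d); im=d["pixels"]
    v,u=np.mgrid[:480,:640]
    box=(u>280)&(u<415)&(v>210)&(v<385) if n=="top" else (u>320)&(u<390)&(v>215)&(v<360)
    m=((im.max(2)<45)&box).astype(np.uint8)
    k,l,st,c=cv2.connectedComponentsWithStats(m); i=1+st[1:,4].argmax(); M=(l==i)
    Q=P[M]; Q=Q[np.isfinite(Q).all(1)]
    print(n,st[i],"strip z med",np.median(Q[:,2]),Q[:,2].std())
    cn=max(cv2.findContours(M.astype(np.uint8),0,2)[0],key=cv2.contourArea)
    r=cv2.minAreaRect(onplane(d,cn.reshape(-1,2),np.median(Q[:,2]))[:,:2].astype(np.float32)); print(r, cv2.boxPoints(r))
    hsv=cv2.cvtColor(im,cv2.COLOR_BGR2HSV); b=(hsv[...,0]>12)&(hsv[...,0]<32)&(hsv[...,1]>120)&(hsv[...,2]>100)&box
    print("pin px",u[b].mean(),v[b].mean(),b.sum(),np.median(P[b],0))
    # walls / grey top height
    pv=(im.min(2)>90)&box; z=P[...,2][pv]; print(np.histogram(z,bins=np.arange(0,.09,.004)))
    # bystander/green height
    if n=="top":
        for nm,(a,bb) in dict(bench=(240,380),par=(276,265),coup=(297,282),tnut=(319,246),bolt=(276,327),fix=(400,180),fix2=(420,50),block=(500,205)).items(): print(nm,P[bb,a])
        # big map of things near rail taller than 60mm
        hi=(P[...,2]>.03)&(P[...,0]>.1)&(P[...,0]<.75); 
        cv2.imwrite("pics/height.png",np.clip(P[...,2]*600,0,255).astype(np.uint8))
E
```

```text
top [ 305  239   86  115 3405] strip z med 0.040594517924055884 0.04803224584842765
((0.38933274149894714, -0.3402634859085083), (0.04621255770325661, 0.1883523166179657), 60.67755126953125) [[ 0.29590696 -0.31428897]
 [ 0.46012712 -0.40652966]
 [ 0.48275852 -0.366238  ]
 [ 0.31853837 -0.2739973 ]]
pin px 309.84375 357.625 32 [ 0.2880357  -0.28373314  0.05822448]
(array([ 161,   36,  888, 1237,  101,  131,  165,    8,    2,   30,   70,
        328, 2414,  469,   31,   23,   54,    2,    0,    0,    0,    0]), array([0.   , 0.004, 0.008, 0.012, 0.016, 0.02 , 0.024, 0.028, 0.032,
       0.036, 0.04 , 0.044, 0.048, 0.052, 0.056, 0.06 , 0.064, 0.068,
       0.072, 0.076, 0.08 , 0.084, 0.088]))
bench [ 0.25004843 -0.1710052  -0.00029225]
par [ 0.43639844 -0.22068267  0.02405335]
coup [ 0.40316077 -0.25869516  0.06360724]
tnut [ 0.47165275 -0.29005366  0.02176738]
bolt [ 0.33377222 -0.22817003  0.04400654]
fix [ 0.56206694 -0.41222948  0.10347026]
fix2 [ 0.61939675 -0.39750223  0.35673613]
block [ 0.54711618 -0.58502745  0.04294654]Traceback (most recent call last):
  File "<stdin>", line 7, in <module>
ValueError: attempt to get argmax of an empty sequence
```

```bash
python3 -c "
import cv2
a=cv2.imread('pics/top0.png')[190:400,230:430]
cv2.imwrite('pics/crop.png',cv2.resize(a,None,fx=2.8,fy=2.8))"
```

```text
(no output)
```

View pics/crop.png

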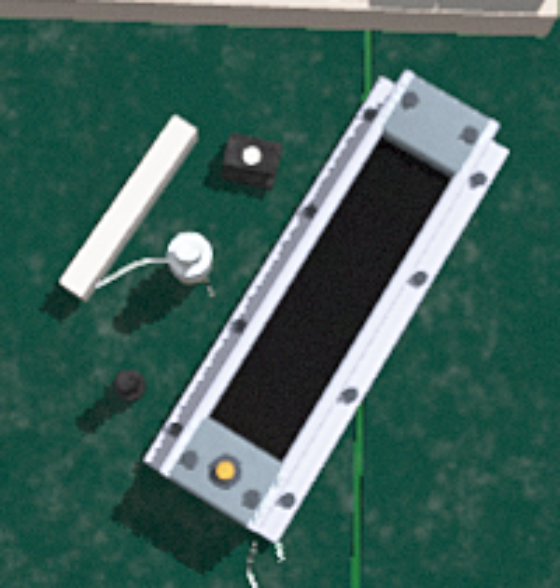

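The strip measures 46 x 188 mm (given 48 x 190) at z ≈ 0.0406, so the rail's origin is 6.6 mm up. The pin, at 0.288,-0.284, matches the strip centre minus 115 mm (0.289,-0.284). Next I check clearance to the white fixture, and IK.

```bash
cat >> h.py <<'E'
C=np.array([.3893,-.3403]); A=np.array([.8719,-.4897]); N=np.array([.4897,.8719]); ZS=.0406
def R(s):
    y=np.array([*(s*N),0]); y/=np.linalg.norm(y); z=np.array([0,0,-1.]); return np.c_[np.cross(y,z),y,z]
def pt(s,tipz): return np.array([*(C+A*s),tipz+.011])
E
python3 - <<'E'
from h import *
from bench import bot
d=dict(np.load("top0.npz")); P=cloud(d)
s=(P[...,:2]-C)@A; n=(P[...,:2]-C)@N; z=P[...,2]
hi=(z>.09)&(abs(n)<.12)&(s>-.12)&(s<.3)
for lo in np.arange(-.12,.12,.03):
    q=hi&(n>=lo)&(n<lo+.03); print(round(lo,2), s[q].min() if q.any() else None)
for sg in(1,-1):
    for a in(-.075,.04): print(sg,a,bot.ik(pt(a,ZS),R(sg)),bot.ik(pt(a,.14),R(sg)))
# strip cross-check : grey walls centre
im=d["pixels"]; top=(abs(z-.0506)<.003)&(abs(s)<.09)&(abs(n)<.045)&(im.min(2)>90); 
print(n[top].min(),n[top].max(),np.median(n[top&(n>0)]),np.median(n[top&(n<0)]))
e=(abs(z-.0506)<.003)&(abs(n)<.02)&(im.min(2)>70)&(abs(s)<.15);print(np.percentile(s[e],[0.5,99.5]))
E
```

```text
-0.12 -0.11999617895128696
-0.09 None
-0.06 None
-0.03 -0.11990488253260442
0.0 0.178539265563614
0.03 0.16098276263605515
0.06 0.15601736944325592
0.09 0.15192827717922305
1 -0.075 [-4.91564119e+01  2.62986201e+01  1.17521988e+02 -2.54444375e-14
  3.61793923e+01 -1.09835799e+02] [-4.91564119e+01  1.55161269e+01  1.14131611e+02 -2.54444375e-14
  5.03522621e+01 -1.09835799e+02]
1 0.04 [-4.51076433e+01  3.46664661e+01  1.00946690e+02 -2.54444375e-14
  4.43868442e+01 -1.05787031e+02] [-4.51076433e+01  2.60920400e+01  9.79458877e+01 -2.54444375e-14
  5.59620723e+01 -1.05787031e+02]
-1 -0.075 [-4.91564119e+01  2.62986201e+01  1.17521988e+02 -2.54444375e-14
  3.61793923e+01  7.01642008e+01] [-4.91564119e+01  1.55161269e+01  1.14131611e+02 -2.54444375e-14
  5.03522621e+01  7.01642008e+01]
-1 0.04 [-4.51076433e+01  3.46664661e+01  1.00946690e+02 -2.54444375e-14
  4.43868442e+01  7.42129694e+01] [-4.51076433e+01  2.60920400e+01  9.79458877e+01 -2.54444375e-14
  5.59620723e+01  7.42129694e+01]
-0.03181372683449517 0.03210799633430593 0.027916628744509994 -0.027742989755456145
[-0.13490802  0.13221947]
```

The walls are centred to within 0.2 mm in the cloud, and the fixture stays at s ≥ 0.15, well clear. I close the jaws, go above strip_near and touch down lightly.

```bash
python3 - <<'E'
from h import *
from bench import bot,jaws,imaging
def show(t):
    s=bot.state(); print(t,round(s["t"],2),s["tcp_pos"].round(4),s["ft_force"].round(2),s["width"].__round__(4))
jaws.grip(0.0); show("closed")
bot.move_pose(pt(-.075,.12),R(-1)); show("above")
bot.line_to(pt(-.075,.06),v=.1); bot.sleep(.2); show("low")
d=imaging.get_image("top"); cv2.imwrite("pics/low.png",d["pixels"])
d=imaging.get_image("scene"); cv2.imwrite("pics/low_s.png",d["pixels"])
E
python3 -c "
import cv2
a=cv2.imread('pics/low_s.png')[180:400,230:450]
cv2.imwrite('pics/low_sc.png',cv2.resize(a,None,fx=2.7,fy=2.7))"
```

```text
closed 1.55 [ 0.2024 -0.5114  0.2296] [-0.22  0.62  1.21] 0.0004
above 2.74 [ 0.324  -0.3042  0.1313] [-0.85 -0.27  0.23] 0.0008
low 3.69 [ 0.3241 -0.3038  0.0715] [-1.11 -0.1   0.17] 0.0005
```

View pics/low.png

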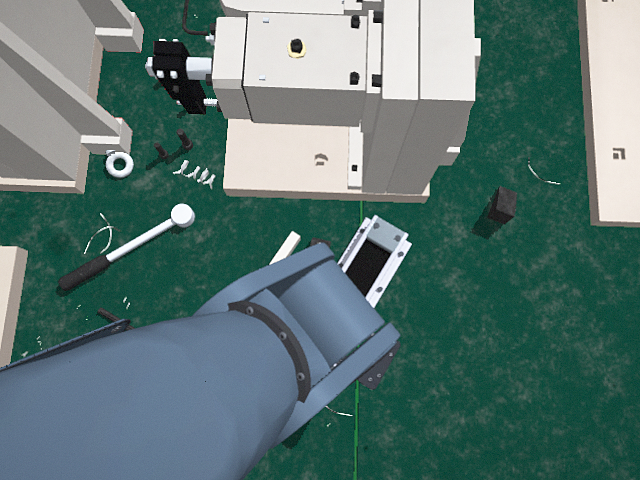

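View pics/low_sc.png

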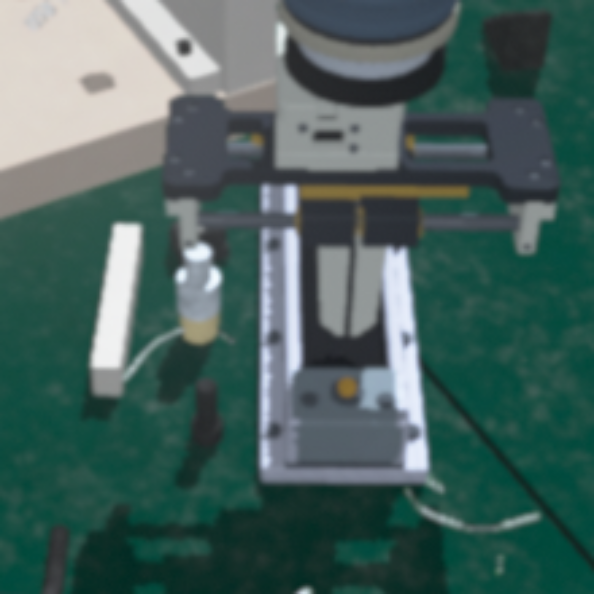

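The closed fingertips are centred in the gutter ahead of the pin. Now the touchdown.

```bash
python3 - <<'E'
from h import *
from bench import bot
def show(t):
    s=bot.state(); print(t,round(s["t"],2),s["tcp_pos"].round(5),s["ft_force"].round(2))
f=[]
for i in range(5): bot.sleep(.05); f.append(bot.state()["ft_force"][2])
print("free fz",np.round(f,2))
bot.line_to(pt(-.075,.046),v=.05)
show("pre")
print(bot.line_to(pt(-.075,.034),v=.012,until_force=2.5)); show("touch")
for i in range(4): bot.sleep(.1); show("rest")
E
```

```text
free fz [0.69 1.39 0.04 0.26 0.16]
pre 4.47 [ 0.32374 -0.30338  0.05661] [ 0.11 -0.42 -1.15]
True
touch 5.07 [ 0.32394 -0.3036   0.05128] [-0.77  0.37  6.63]
rest 5.17 [ 0.32393 -0.3036   0.05127] [-0.05 -0.05  6.41]
rest 5.27 [ 0.32394 -0.30362  0.0513 ] [-0.92  0.89  5.6 ]
rest 5.37 [ 0.32393 -0.30358  0.05127] [-0.56  0.49  7.68]
rest 5.47 [ 0.32396 -0.30364  0.05131] [-0.82  0.36  6.27]
```

```bash
python3 - <<'E'
from h import *
from bench import bot
def meas(n=8):
    F=[];Z=[]
    for i in range(n):
        bot.sleep(.02); s=bot.state(); F.append(s["ft_force"]); Z.append(s["tcp_pos"][2]-.011)
    return np.mean(F,0),np.mean(Z),s["t"]
for zc in(.0405,.0402,.0399):
    bot.line_to(pt(-.075,zc),v=.01); f,z,t=meas(); print(zc,f.round(2),z.round(5),round(t,2))
E
```

```text
0.0405 [ 0.25 -0.07  0.19] 0.04038 5.85
0.0402 [-1.01  1.29  5.06] 0.0403 6.23
0.0399 [-2.54  2.35 11.16] 0.04026 6.62
```

```bash
cat > slide.py <<'E'
from h import *
from bench import bot
def meas(n=6):
    F=[];Z=[]
    for i in range(n):
        bot.sleep(.02); s=bot.state(); F.append(s["ft_force"]); Z.append(s["tcp_pos"][2]-.011)
    return np.mean(F,0),np.mean(Z),s
zc=.0403; s=-.075
bot.line_to(pt(s,zc),v=.01); f,z,st=meas(); print(f.round(2),z.round(5)); z0=z
while s<.065:
    s+=.003
    bot.line_to(pt(s,zc),v=.03); f,z,st=meas()
    print(round(st["t"],2),round(s,3),"zc",round(zc,5),"z",z.round(5),"f",f.round(2), "fA",(f[:2]@A).round(2))
    zc-=np.clip((3.5-f[2])/20000*.7,-.0003,.0003)
    if z<.0390: print("GAVE WAY"); break
    if abs(f[:2]@A)>12 or f[2]>12: print("abnormal"); break
E
python3 slide.py
```

```text
[-0.04  0.51  3.44] 0.04029
7.32 -0.072 zc 0.0403 z 0.04027 f [-7.78  2.66 11.39] fA -8.08
7.67 -0.069 zc 0.04058 z 0.04043 f [ 0.14  0.07 -0.14] fA 0.09
8.02 -0.066 zc 0.04045 z 0.0404 f [0.1  0.31 0.14] fA -0.07
8.37 -0.063 zc 0.04033 z 0.04032 f [ 0.33 -0.26 -0.06] fA 0.41
8.72 -0.06 zc 0.04021 z 0.04028 f [-4.56  2.21  7.24] fA -5.06
9.07 -0.057 zc 0.04034 z 0.04032 f [ 0.17 -0.26  0.12] fA 0.27
9.42 -0.054 zc 0.04022 z 0.04026 f [-5.94  2.79  8.69] fA -6.55
9.77 -0.051 zc 0.0404 z 0.04034 f [ 0.03 -0.24 -0.  ] fA 0.14
10.12 -0.048 zc 0.04028 z 0.04028 f [-3.14  1.8   5.07] fA -3.62
10.47 -0.045 zc 0.04033 z 0.04031 f [0.28 0.26 0.4 ] fA 0.12
10.82 -0.042 zc 0.04022 z 0.04025 f [-3.62  1.9   5.93] fA -4.09
11.17 -0.039 zc 0.04031 z 0.04031 f [0.77 0.13 0.77] fA 0.61
11.52 -0.036 zc 0.04021 z 0.04021 f [-1.36  1.35  3.91] fA -1.84
11.87 -0.033 zc 0.04023 z 0.04028 f [ 0.88 -0.27  1.54] fA 0.91
12.22 -0.03 zc 0.04016 z 0.0402 f [ 0.72 -0.1   0.97] fA 0.67
12.57 -0.027 zc 0.04007 z 0.0401 f [ 1.08 -0.06  1.23] fA 0.97
12.92 -0.024 zc 0.03999 z 0.04002 f [ 0.94 -0.18  1.14] fA 0.91
13.27 -0.021 zc 0.03991 z 0.03995 f [ 0.76 -0.04  0.88] fA 0.69
13.62 -0.018 zc 0.03982 z 0.03985 f [ 1.02 -0.1   1.67] fA 0.94
13.97 -0.015 zc 0.03975 z 0.03979 f [0.9  0.18 0.93] fA 0.69
14.32 -0.012 zc 0.03966 z 0.0397 f [ 0.97 -0.15  1.38] fA 0.92
14.67 -0.009 zc 0.03959 z 0.03963 f [1.23 0.05 1.27] fA 1.05
15.02 -0.006 zc 0.03951 z 0.03955 f [ 1.19 -0.33  1.22] fA 1.19
15.37 -0.003 zc 0.03943 z 0.03925 f [-3.54  2.28  2.34] fA -4.2
15.72 0.0 zc 0.03939 z 0.03885 f [-14.65   5.67   9.95] fA -15.55
GAVE WAY
```

From s ≈ -36 mm the support force fell to about 1 N and the tip sank. At s ≈ -4 mm the tip met the notch's far edge, with a 15 N side force. The travel between is about 32 mm, which matches 48 - 15 mm, so the key centre is at s ≈ -20 mm. I go back there along the key and press.

```bash
cat > press.py <<'E'
from h import *
from bench import bot
def meas(t,n=8):
    F=[];Z=[]
    for i in range(n):
        bot.sleep(.02); s=bot.state(); F.append(s["ft_force"]); Z.append(s["tcp_pos"]-[0,0,.011])
    f,p=np.mean(F,0),np.mean(Z,0)
    print(t,round(s["t"],2),"s",((p[:2]-C)@A).round(4),"n",((p[:2]-C)@N).round(4),"z",p[2].round(5),"f",f.round(2)); return f,p[2]
S=-.020
bot.line_to(pt(S,.0393),v=.02); meas("back")
for z in(.0375,.0355,.0335,.0315,.0295,.0288,.0285,.0283,.0281,.0279,.0277,.0275,.0273):
    bot.line_to(pt(S,z),v=.015); f,zz=meas(f"cmd {z}")
    if f[2]>16 or np.hypot(*f[:2])>10: break
E
python3 press.py
```

```text
back 17.0 s -0.02 n -0.0 z 0.03926 f [ 0.03 -0.69  1.45]
cmd 0.0375 17.4 s -0.02 n -0.0 z 0.03747 f [-0.76 -0.5   2.54]
cmd 0.0355 17.82 s -0.02 n -0.0 z 0.0355 f [-1.16 -0.3   3.33]
cmd 0.0335 18.23 s -0.02 n -0.0 z 0.0335 f [-1.14  0.17  4.65]
cmd 0.0315 18.65 s -0.02 n -0.0 z 0.03155 f [-1.61  0.37  5.5 ]
cmd 0.0295 19.07 s -0.02 n 0.0 z 0.02961 f [-1.89  0.35  6.57]
cmd 0.0288 19.45 s -0.02 n -0.0 z 0.02893 f [-1.83  0.5   6.69]
cmd 0.0285 19.83 s -0.02 n 0.0 z 0.02865 f [-1.9   0.17  6.83]
cmd 0.0283 20.22 s -0.02 n -0.0 z 0.02847 f [-2.03  0.55  6.76]
cmd 0.0281 20.6 s -0.02 n -0.0 z 0.02827 f [-1.88  0.48  6.91]
cmd 0.0279 20.98 s -0.02 n -0.0 z 0.02822 f [-2.52  1.06  9.53]
cmd 0.0277 21.37 s -0.02 n -0.0 z 0.02818 f [-2.91  1.61 12.17]
cmd 0.0275 21.75 s -0.0199 n -0.0 z 0.02814 f [-3.64  2.18 14.75]
cmd 0.0273 22.13 s -0.0199 n -0.0 z 0.02808 f [-4.24  2.62 17.44]
```

The force follows the spring to about 7 N, then rises steeply at z = 0.0282. That is 12.1 mm below the strip face (0.0403), so the key is on its bottom stop. I check that it holds and that the bystanders are undisturbed, then hand in.

```bash
python3 - <<'E'
from h import *
from bench import bot,imaging
bot.sleep(.5); d=imaging.get_image("scene"); cv2.imwrite("pics/end.png",d["pixels"])
a=np.load("scene0.npz")["pixels"]
cv2.imwrite("pics/cmp.png",np.hstack([cv2.resize(x[180:380,240:420],None,fx=2.2,fy=2.2) for x in(a,d["pixels"])]))
s=bot.state(); print(s["t"],s["tcp_pos"],s["ft_force"])
E
```

```text
22.6833 [ 0.37194044 -0.33057869  0.03909554] [-5.14588947  2.47459875 18.43036139]
```

View pics/cmp.png

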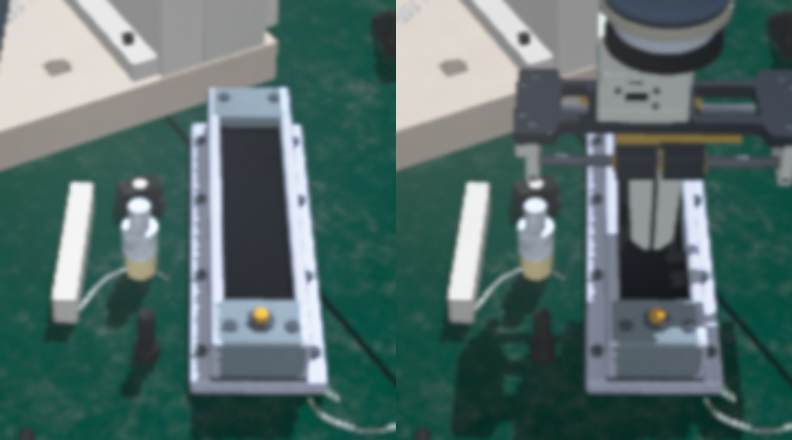

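The before and after pictures show the parallel, T-nut, coupler and bolt at the same pixels. The fingertips are down in the gutter at about (655,245).

```bash
python3 -c "
from bench import ticket,bot
ticket.hand_in(); s=bot.state(); print(s['t'],s['tcp_pos'],s['ft_force'])"
```

```text
the job is handed in; nothing more can be done
the job is handed in; nothing more can be done
```

The release key is pressed to its bottom stop, and I handed the job in at about 22.7 s with the closed fingertips still holding it down at about 18 N.

- **Search:** I rested the fingertips on the strip near the robot's end and slid them along. The strip gave way about 36 mm before its middle, and the tip met the notch's far edge about 4 mm before it. That puts the key's centre about 20 mm from the middle, toward the robot.
- **Press:** I moved back to that centre and pressed. The force rose with the spring to about 7 N, then stiffened sharply at 12.1 mm of travel, against the 12 mm stated for the stop.
- **Bystanders:** pictures before and after show the parallel, T-nut, coupler and bolt unmoved.

**Not entirely smooth:**
- **Contact force:** it wavered between about 0 and 11 N during the slide instead of a steady 3.5 N, so the tip may have barely touched at moments.
- **Overrun:** I noticed the give late, so the tip ran on to the notch's far edge, with about 15 N of side force, before I backed off.
- **After hand-in:** the state could no longer be read, so the final second is unchecked.

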